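Set the bench kiln for candling

ROBOT

A 7-joint arm with a two-finger parallel gripper is mounted at the origin on the work surface. World frame = base frame: x ahead of the robot, y to its left, z up, the work surface at z = 0. Lengths are in m, angles in rad, forces in N, time in s.
With the tool pointing down it reaches from about 0.425 to 0.925 m from the base axis. Payload 6.8 kg.
Tool frame: the origin (TCP) lies on the front face of the gripper's body, between the roots of the fingers; the fingertips stand 73 mm ahead of it and the grasp point (between the pads) lies 54 mm ahead of it (env.nose_length is the distance from the TCP to the fingertips, in m); z points along the fingers, y is the line along which they close (so a half turn about z gives the same grasp; the last joint's range is limited). The gripper opens to 85 mm and grips with 20 to 120 N. Pads are 22 mm wide; open, the fingers measure 114 mm over their backs; the gripper's body (76 mm by 85 mm) begins 54 mm behind the grasp point. The pads swing forward as they close: fully open they stand 13 mm farther back than shut.
Start: joints at [1.037, 0.477, 0.022, 1.555, -0.011, 1.109, -0.083], TCP at [0.279, -0.615, 0.304] pointing down, gripper open.
Joint ranges: [-2.96, 2.96], [-0.34, 2.1], [-1.41, 1.46], [0.24, 2.44], [-1.37, 4.51], [0.17, 1.92], [-2.96, 2.96]. Speed limits (rad/s): [2.39, 2.39, 3.14, 3.14, 3.14, 3.14, 3.14].

INTERFACE

Orientations are given as a unit quaternion [w, x, y, z].
In Python, from cell import env, kin, camera, calibration, job gives the robot as it stands. The module is installed in compiled form; this text tells all that it offers. Calls block until the motion is done:
- env.reach(position, orientation): joint-space move of the TCP to a pose.
- env.movel(position, velocity=0.15, rot=None, stop_force=None): straight line of the TCP; rot=None keeps the orientation; velocity is the mean speed in m/s. With stop_force (N) it stops when the force on the tool has changed by that much, and returns True; else False.
- env.goto_joints(angles): joint-space move.
- env.grip(opening, f_grip=None): finger opening in m; f_grip is the grip in N (None keeps the last); returns when the fingers have stopped.
- env.dwell(seconds).
- kin.inverse_kinematics(position, orientation): joint angles nearest the present ones, or None.
- env.get_state(): the state.
- camera(name): name is "side" or "top" or "wrist"; returns (picture, depth): 420x560x3 uint8, blue, green, red; 420x560 float32, m along the optical axis (not along the pixel's ray), 0 where there is no reading.
- calibration(name): a dict with "fx", "fy", "cx", "cy" (pixels), "k1" (the pictures are not rectified: a ray, as slopes to the right and down, at radius r is drawn at 1 + k1 r^2 times it, then the intrinsics apply), "rvec" (rotation vector, rad) and "tvec" (3), from world to camera coordinates, as OpenCV has them. Camera axes: x right, y down, z forward; pixel columns grow to the right and rows downward; lengths in m; the calibration is good to about 2 mm. A picture is of the moment at which its call begins: read the wrist's pose just before it. calibration takes no time and is no camera call; for the wrist camera it gives the pose at the moment of the call.
A pose or a line that the arm cannot do raises env.PlanningError and nothing moves.
- job.job_done(): hands the job in; it is judged then, once.
The state is a dict: "time": time; "qpos": joint angles; "joint_velocities": joint speeds; "joint_torque": joint torques, N m; "tcp_pos": TCP position; "orientation": TCP orientation; "force": force on the tool from outside, world axes, zero at the start; "torque": the same for the moment, N m; "opening": finger opening in m; "gripper_force": force on a finger pad.
Only numpy, scipy, OpenCV 4.12 (cv2) and the standard library are available. Lean on these libraries where they do the work, as an engineer would, in place of code of your own. Each camera call takes 0.05 s, during which the arm holds its last target. There are 200 camera calls.

TASK

The tiles in the bench kiln still have to dry out. Push the vent damper lever on the kiln's lid from closed, past the half-open notch, to its fully open stop so that it stays there, then press the larger of the two round keys on the kiln's control box to start the firing and let it spring back. Do not press the smaller (stop) key, do not start the kiln before the vent is fully open, and leave the loose things standing about where they are.

Things in the scene. Friction and masses are not known exactly. Their poses are not given: they have to be found in the camera images.
- kiln: Square steel-jacketed bench kiln, fixed. Origin: centre of its underside on the table; front faces its own -x, left is +y, z up. Body and flat fire-brick lid 340 x 340 mm, lid top 250 mm above the table; a lid handle bar juts 33 mm from the front edge at 219 mm height. It stands on a 400 x 400 x 10 mm board.
- control_box (a point): Centre of the sloping top panel of the grey control box on the kiln's right flank (-y), 196 mm above the table. Box 200 mm along kiln x, 130 mm along y, panel tilted 14 deg, rising away from the front from 171 to 220 mm height. It carries a dark display at the back and two round black keys in metal collars.
- damper (a joint): Angle (rad) of the vent damper lever, positive turning counter-clockwise seen from above. 0 = closed, 0.44 = half-open notch, 0.88 = fully open notch, hard stop 0.90. Sprung notches: about 6 N at the grip moves it out of a notch; past about 0.68 it clicks into fully open by itself and stays; left short of that it goes back to half. Starts closed or within 0.05 of it.
- damper_pivot (a point): Vertical pivot axis of the lever at lid-top height (250 mm), 65 mm behind the lid's centre. From it a steel arm 22 mm wide, top 265 mm above the table, points to the kiln's front (-x): 25 deg to the left (+y) of that when closed, 25 deg to the right when fully open. The pivot nut stands 23 mm above the lid, the quadrant strip and end pins under the arm 16 mm or less.
- damper_grip (a point): On the axis of the upright black grip at the arm's free end, 160 mm from the pivot, 296 mm above the table. The grip is round, 54 mm tall, from 265 to 319 mm above the table: radius 8 to 10 mm in its lower 22 mm, swelling to 13.5 mm at 301 to 311 mm. To open, push it from its left side towards the right along its arc.
- start_key (a joint): Travel (m) of the start key, the larger one: 0 = up, 0.006 = fully down, 5 N to press fully, springs back. Counts as pressed from 0.004.
- start_key_top (a point): Centre of the top face of the start key, 34 mm diameter, nearer the robot of the two keys on the control box panel. Its axis is tilted 14 deg towards the front of the kiln; pressing straight down works.
- stop_key (a joint): Travel (m) of the stop key: 0 = up, 0.004 = down. Not to be pressed.
- stop_key_top (a point): Centre of the top face of the stop key, 18 mm diameter, 71 mm behind the start key on the same panel.
- bung: Loose white ceramic vent bung, a cone frustum 40 mm diameter at the foot, 28 mm at the top, 42 mm tall, standing on the right rear of the lid. Origin: centre of its foot. Leave alone.
- test_tile: Loose terracotta L-shaped glaze test tile, foot 34 x 44 mm, upright leaf 55 mm tall, standing on the left rear of the lid. Origin: centre of its foot. Leave alone.
- slip_bulb: Loose red rubber slip-trailer bulb, 62 mm diameter, 100 mm tall with its nozzle up, standing on the table in front of the control box, to the right. Origin: centre of its foot. Leave alone.
- kiln_post: Loose white ceramic kiln post, a tube 42 mm diameter, 76 mm tall, standing on the table to the left of the kiln's front. Origin: centre of its foot. Leave alone.

How it is judged:
By the outcome, as a careful person would: the job done as asked, in the order asked, and still so for the second after the job is handed in, with the robot touching nothing.
It also fails if it takes over 58 s, if anything falls off the work surface, if the arm or the gripper's body presses on something with over 40 N, if the wrist force passes 120 N, or if a joint passes its speed limit or range.

## Working session

There is one attempt and no reset: what is moved stays moved. The work goes in short steps, each a Python script; the robot and the scene stay as the last script left them, time stands still between calls to the robot, and variables do not carry over. Pictures are saved under pics/ and viewed, at most 10 in all, crops included, and the job is handed in when it is done.

```bash
mkdir -p pics
cat > h.py <<'E'
import numpy as np, cv2
from cell import env, kin, camera, calibration, job
def world(name, uv, depth, cal):
    """pixels (N,2) + depth (N) -> world (N,3)"""
    c=cal; uv=np.asarray(uv,float).reshape(-1,2); d=np.asarray(depth,float).reshape(-1)
    K=np.array([[c["fx"],0,c["cx"]],[0,c["fy"],c["cy"]],[0,0,1]])
    n=cv2.undistortPoints(uv[:,None],K,np.array([c["k1"],0,0,0,0.]))[:,0]
    P=np.c_[n*d[:,None],d]
    R=cv2.Rodrigues(np.array(c["rvec"],float))[0]
    return (P-np.array(c["tvec"]).ravel())@R
def cloud(name):
    cal=calibration(name); im,d=camera(name)
    v,u=np.mgrid[:420,:560]
    W=world(name,np.c_[u.ravel(),v.ravel()],d.ravel(),cal).reshape(420,560,3)
    W[d<=0]=np.nan
    return im,d,W
E
python3 - <<'E'
from h import *
for n in("top","side"):
    im,d,W=cloud(n); cv2.imwrite(f"pics/{n}0.png",im); np.savez(f"{n}0.npz",im=im,W=W)
    R=cv2.Rodrigues(np.array(calibration(n)["rvec"],float))[0]; print(n,-R.T@np.array(calibration(n)["tvec"]).ravel(),R[2])
print(env.get_state()["time"],env.get_state()["orientation"],env.nose_length)
E
```

```text
top [0.4308022  0.01087268 1.14330803] [ 0.12206148  0.02450299 -0.99222004]
side [0.31952739 0.6739239  0.68872712] [ 0.26819014 -0.76185981 -0.58961316]
0.1 [-8.02000016e-04  9.77420033e-01  2.11304001e-01 -2.33188514e-04] 0.0726
```

View pics/top0.png

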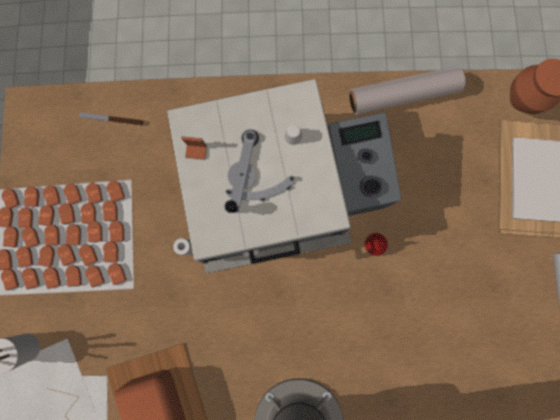

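View pics/side0.png

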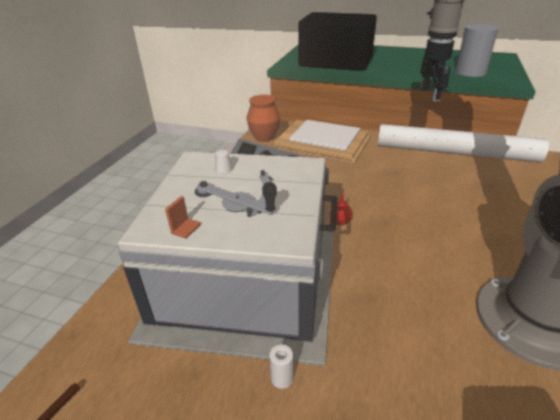

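Top view: grip at about (232,206), pivot nut (250,137), start key (372,186), stop key (367,155), bung (293,133), tile (195,148), bulb (376,244), post (181,246). Next I'll measure these points.

Run:
```python
from h import *
from scipy import ndimage as nd
f=np.load("top0.npz"); W=f["W"]; im=f["im"]
np.set_printoptions(precision=4,suppress=True)
for n,(u,v) in dict(grip=(232,206),pivot=(250,137),start=(372,186),stop=(367,155),bung=(293,133),tile=(195,142),bulb=(376,244),post=(181,246),roll=(405,90)).items():
    w=W[v-2:v+3,u-2:u+3].reshape(-1,3); print(n,np.nanmedian(w,0), np.nanmax(w[:,2]))
X,Y,Z=W[...,0],W[...,1],W[...,2]
# lid
m=(abs(Z-.25)<.006)&(X>.3)
l,k=nd.label(m); b=np.argmax(np.bincount(l.ravel())[1:])+1
P=W[l==b][:,:2].astype(np.float32); r=cv2.minAreaRect(P); print("lid",r, cv2.boxPoints(r))
# grip: points above .28 near
g=np.hypot(X-W[206,232,0],Y-W[206,232,1])<.03
G=W[g&(Z>.285)]; print("grip",len(G),np.median(G,0),G.min(0),G.max(0))
G=W[g&(Z>.308)]; print(G.mean(0))
p=W[(np.hypot(X-W[137,250,0],Y-W[137,250,1])<.03)&(Z>.268)]; print("piv",len(p),p.mean(0))
s=W[(np.hypot(X-W[186,372,0],Y-W[186,372,1])<.06)&(Z>.1)]
# side grip
f2=np.load("side0.npz")["W"]; G=f2[(np.hypot(f2[...,0]-W[206,232,0],f2[...,1]-W[206,232,1])<.03)&(f2[...,2]>.285)]; print("side grip",len(G),G.min(0),G.max(0))
c=cv2.resize(im[90:270,160:420],(780,540),interpolation=cv2.INTER_CUBIC); cv2.imwrite("pics/crop.png",c)
```

```text
grip [0.5345 0.1239 0.3178] 0.32017720318013937
pivot [0.6876 0.0908 0.2715] 0.2747990431541098
start [ 0.5859 -0.1761  0.2037] 0.20726207283274067
stop [ 0.6539 -0.1657  0.2193] 0.22276416565687857
bung [ 0.6872 -0.0008  0.2914] 0.29382710280716257
tile [0.6747 0.2041 0.2929] 0.30686216739448335
bulb [ 0.4594 -0.2069  0.0661] 0.07748740174105358
post [0.4671 0.2982 0.0409] 0.0647461158535691
roll [ 0.8651 -0.3051  0.0688] 0.07396838336294383
lid ((0.6281598806381226, 0.08138652890920639), (0.3399798274040222, 0.33989378809928894), 10.556017875671387) [[ 0.4299  0.2173]
 [ 0.4922 -0.1168]
 [ 0.8264 -0.0545]
 [ 0.7641  0.2796]]
grip 140 [0.5348 0.1279 0.3163] [0.5234 0.1161 0.298 ] [0.5496 0.1393 0.3213]
[0.5357 0.128  0.316 ]
piv 41 [0.6893 0.0931 0.2714]
side grip 262 [0.5228 0.1184 0.2851] [0.5487 0.1411 0.3219]
```

View pics/crop.png

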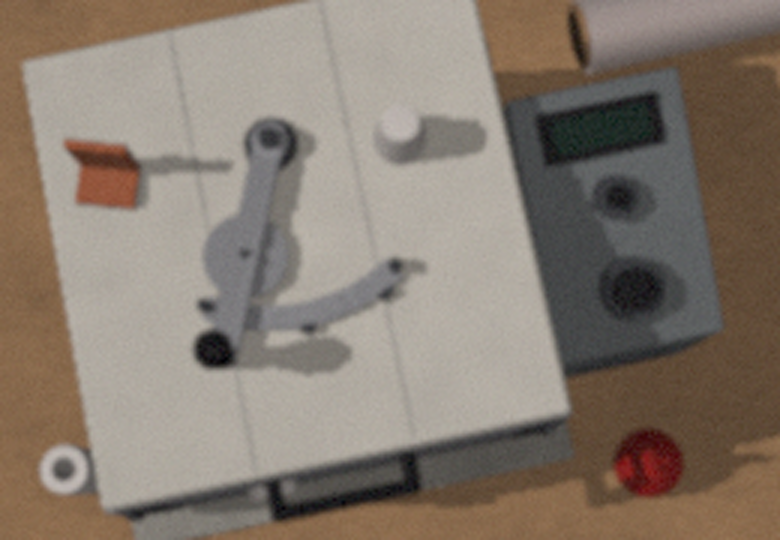

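Everything checks out. The lid is 340 mm square with yaw 10.56°, the grip is 160 mm from the pivot at height ~0.319, and the keys are 70.5 mm apart. Now I'll approach the grip from its left with closed fingers and feel for contact.

```bash
cat >> h.py <<'E'
from scipy.spatial.transform import Rotation as Ro
PIV=np.array([.691,.0933]); YAW=np.radians(10.56)
def down(a):
    "tool z down, tool x at heading a"
    x=np.array([np.cos(a),np.sin(a),0]); z=np.array([0,0,-1.]); 
    q=Ro.from_matrix(np.c_[x,np.cross(z,x),z]).as_quat(); return q[[3,0,1,2]]
def lever(phi,s,z,r=.160):
    e=np.array([np.cos(phi),np.sin(phi)]); t=np.array([-e[1],e[0]])
    return np.r_[PIV+r*e-s*t,z]
def st():
    s=env.get_state(); print("t %.1f"%s["time"],np.round(s["tcp_pos"],4),"F",np.round(s["force"],1),"q",np.round(s["qpos"],2)); return s
E
python3 - <<'E'
from h import *
p0=np.radians(167.4); zt=.285+env.nose_length
env.movel([.279,-.615,.48],.25); env.grip(0)
P=lever(p0,.060,.45)
best=None
for k in (0,np.pi):
    q=kin.inverse_kinematics(P,down(p0+k)); print(k,None if q is None else np.round(q,2))
    if q is not None and (best is None or abs(q[6])<abs(best[1][6])): best=(k,q)
np.save("k.npy",best[0])
env.reach(P,down(p0+best[0])); st()
env.movel(lever(p0,.060,zt),.15); st()
hit=env.movel(lever(p0,.015,zt),.02,stop_force=2.5); s=st()
e=np.array([-np.sin(p0),np.cos(p0)]); print(hit,"s=",-(np.array(s["tcp_pos"])[:2]-PIV)@e)
im,d=camera("top"); cv2.imwrite("pics/top1.png",cv2.resize(im[90:270,160:420],(780,540)))
E
```

```text
0 [ 0.29  0.35 -0.95  1.55  0.29  1.39  0.67]
3.141592653589793 [ 0.23  0.32 -0.85  1.55  0.25  1.38 -2.44]
t 4.7 [0.5485 0.1857 0.4498] F [-0.2 -0.1 -0.3] q [ 0.29  0.35 -0.95  1.55  0.29  1.39  0.67]
t 5.5 [0.5483 0.1871 0.3585] F [ 0.4  0.5 -0.2] q [ 0.27  0.41 -0.93  1.68  0.35  1.22  0.61]
t 6.9 [0.5413 0.1575 0.3573] F [-0.2  1.4  1.4] q [ 0.34  0.39 -0.93  1.72  0.33  1.21  0.67]
True s= 0.029958843057977712
```

View pics/top1.png

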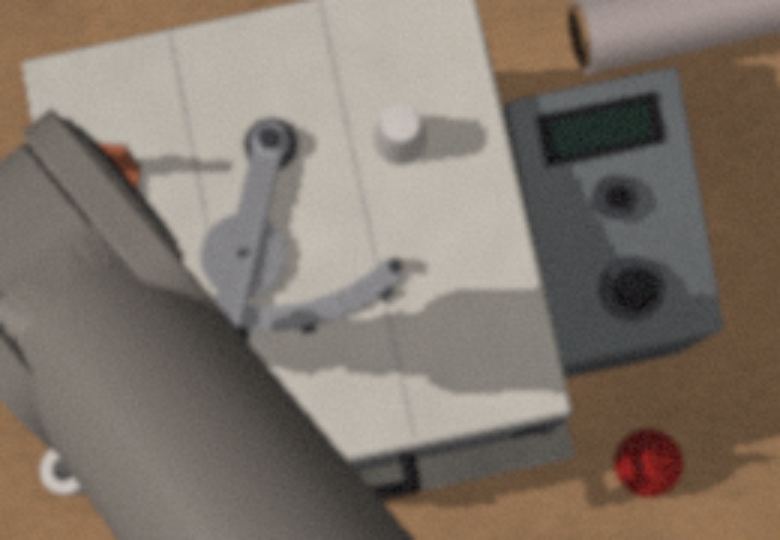

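The forearm hides the grip itself, which was at crop (213,348). Contact came at a 30 mm offset against about 28 mm expected. The tile and bung haven't moved. Now I'll push along the arc.

Run:
```python
from h import *
k=float(np.load("k.npy")); zt=.285+env.nose_length
closed=np.pi+YAW-np.radians(25)
try:
  for ph in np.r_[np.arange(np.radians(172),closed+.81,np.radians(5)),closed+.82]:
    hit=env.movel(lever(ph,.029,zt),.07,rot=down(ph+k),stop_force=35)
    s=env.get_state(); e=np.array([-np.sin(ph),np.cos(ph)]); F=np.array(s["force"])
    print("%.2f"%(ph-closed),hit,"Ft %.1f"%(F[:2]@e),np.round(F,1))
    if hit: break
except env.PlanningError as x: print("plan",x)
st()
```

```text
0.11 False Ft -9.4 [ 3.5  9.  -4.3]
0.20 False Ft -10.5 [ 4.3 10.3 -5. ]
0.29 False Ft -7.7 [ 0.1  7.7 -2.3]
0.37 False Ft -3.4 [-2.5  3.1  0.8]
0.46 False Ft -5.8 [-3.1  5.3  1.4]
0.55 False Ft -9.8 [-6.2  8.3  2.5]
0.64 False Ft -13.1 [-8.2 10.8  3.6]
0.72 False Ft -10.9 [-9.   7.6  4.7]
0.82 False Ft -6.5 [-6.6  3.5  2.3]
t 10.1 [0.5379 0.0345 0.3573] F [-6.6  3.5  2.3] q [ 0.69  0.4  -1.1   1.76  0.38  1.22  1.63]
```

Run:
```python
from h import *
k=float(np.load("k.npy")); zt=.285+env.nose_length
closed=np.pi+YAW-np.radians(25)
for a in (.85,.88,.90):
    ph=closed+a; hit=env.movel(lever(ph,.029,zt),.03,rot=down(ph+k),stop_force=10)
    s=st(); 
    if hit: break
env.movel(lever(ph,.075,zt),.12); st()
env.movel(lever(ph,.075,.46),.2)
env.reach([.5859,-.1761,.42],down(YAW)) if kin.inverse_kinematics([.5859,-.1761,.42],down(YAW)) is not None else print("noIK")
st()
im,d,W=cloud("top"); cv2.imwrite("pics/top2.png",cv2.resize(im[90:270,160:420],(780,540)))
X,Y,Z=W[...,0],W[...,1],W[...,2]
G=W[(np.hypot(X-.5625,Y)<.05)&(Z>.305)&(Z<.325)]; g=G.mean(0); print(len(G),g, "theta",np.arctan2(*(g[:2]-PIV)[::-1])%(2*np.pi)-closed,G.min(0),G.max(0))
cal=calibration("wrist"); im,d=camera("wrist"); cv2.imwrite("pics/w2.png",im); np.savez("w2.npz",d=d,im=im,**{a:np.array(b) for a,b in cal.items()})
```

```text
t 10.4 [0.5413 0.0278 0.3571] F [-2.9  0.8 -0.4] q [ 0.7   0.41 -1.11  1.76  0.38  1.22  1.66]
t 10.7 [0.5438 0.0228 0.3571] F [-2.6  1.2 -0.9] q [ 0.71  0.41 -1.11  1.75  0.39  1.23  1.69]
t 11.0 [0.5454 0.0198 0.3572] F [-4.   0.9 -0.4] q [ 0.71  0.42 -1.11  1.75  0.4   1.23  1.72]
t 11.5 [0.5181 0.0568 0.3579] F [ 0.6 -1.1 -0.1] q [ 0.69  0.37 -1.14  1.8   0.36  1.2   1.66]
t 14.3 [ 0.5858 -0.1759  0.4192] F [ 0.6  0.6 -0.5] q [-0.64  0.56  1.28  1.62 -0.54  1.38 -0.68]
144 [0.5611842  0.00062851 0.31556259] theta 0.8719991232838886 [ 0.54891626 -0.01143313  0.30510602] [0.57460445 0.012833   0.32126861]
```

View pics/top2.png

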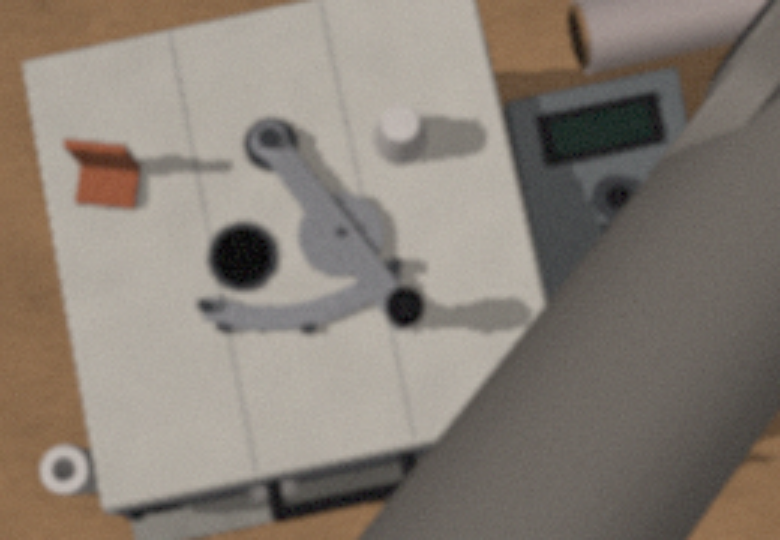

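View pics/w2.png

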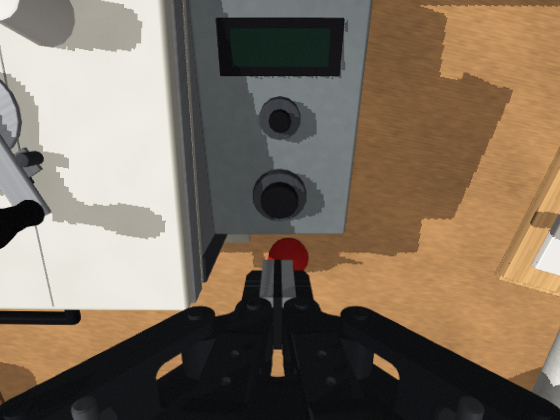

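The top view shows the grip at crop (404,306), against the right end pin, with the vent hole uncovered at (243,257) and θ≈0.87, so the vent is fully open. The wrist view shows the start key at about (279,199) and the stop key at (280,121). I'll refine the key's position, press it and retract.

Run:
```python
from h import *
f=np.load("w2.npz"); im,d=f["im"],f["d"]
g=im.max(2); m=np.zeros_like(g); m[165:228,245:315]=(g[165:228,245:315]<45)
n,l,stt,c=cv2.connectedComponentsWithStats(m); i=1+np.argmax(stt[1:,4]); print(stt[i],c[i])
v,u=np.where(l==i); W=world("wrist",np.c_[u,v],d[v,u],f); print(np.median(W,0),np.percentile(W,[2,98],axis=0))
T=W[(W[:,2]>np.median(W[:,2])-.008)]; 
u0,v0=np.int32(c[i]); w=world("wrist",[[u0,v0]],[d[v0,u0]],f)[0]; print("centre",w)
K=w[:2]
assert np.linalg.norm(K-[.5859,-.1761])<.006
z=w[2]+env.nose_length
env.movel(np.r_[K,z+.03],.15); st()
hit=env.movel(np.r_[K,z-.012],.02,stop_force=9); s=st(); print(hit,"tip below key top",w[2]-(s["tcp_pos"][2]-env.nose_length))
```

```text
[ 253  172   50   47 1407] [276.50888415 199.07462687]
[ 0.59031012 -0.17413537  0.20340932] [[ 0.57333917 -0.19429187  0.19054693]
 [ 0.605457   -0.15363765  0.20798702]]
centre [ 0.5907019  -0.17347516  0.20462823]
t 15.3 [ 0.591  -0.174   0.3081] F [0.5 0.  1.2] q [-0.59  0.65  1.18  1.75 -0.65  1.19 -0.61]
t 16.9 [ 0.5918 -0.1734  0.2738] F [-0.8  1.2  6.1] q [-0.57  0.68  1.14  1.78 -0.68  1.14 -0.59]
True tip below key top 0.0033801668657967854
```

Run:
```python
from h import *
p=np.array(env.get_state()["tcp_pos"]); cal=calibration("wrist"); z0=p[2]
hit=env.movel(p-[0,0,.008],.01,stop_force=12); s=st(); print(hit,z0-s["tcp_pos"][2])
env.dwell(.3); st()
im,d=camera("wrist"); cv2.imwrite("pics/w3.png",im)
```

```text
t 17.2 [ 0.5918 -0.1735  0.2738] F [-3.4  1.5  8. ] q [-0.57  0.68  1.14  1.78 -0.69  1.14 -0.58]
True 5.1139239241770884e-05
t 17.5 [ 0.5918 -0.1735  0.2738] F [-2.2  1.5  7.7] q [-0.57  0.68  1.14  1.78 -0.69  1.14 -0.58]
```

View pics/w3.png

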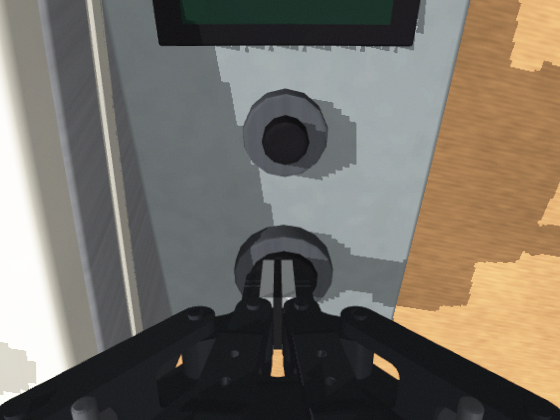

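The fingertips (277,262) sit inside the start key's disc, clear of its collar, and the key won't go any lower. The stop key at (285,140) is untouched. I'll check the travel from the spring force while lifting.

Run:
```python
from h import *
p=np.array(env.get_state()["tcp_pos"])
for i in range(1,10):
    env.movel(p+[0,0,.001*i],.02); env.dwell(.1); s=env.get_state(); print(round((s["tcp_pos"][2]-p[2])*1e3,2),np.round(s["force"],1))
env.movel([p[0],p[1],.44],.2); st()
im,d,W=cloud("wrist"); cv2.imwrite("pics/w4.png",im)
env.reach([.45,-.40,.44],down(YAW)); st()
im,d,W=cloud("top"); cv2.imwrite("pics/top4.png",cv2.resize(im[90:270,160:420],(780,540)))
X,Y,Z=W[...,0],W[...,1],W[...,2]
G=W[(np.hypot(X-.5625,Y)<.05)&(Z>.305)&(Z<.325)]; g=G.mean(0); print(g)
for n,(u,v) in dict(start=(372,186),stop=(367,155)).items():
    print(n,np.nanmedian(W[v-2:v+3,u-2:u+3].reshape(-1,3),0))
```

```text
0.94 [-1.6  1.6  4.6]
1.8 [-2.8  0.7  3.3]
2.88 [-2.8 -0.4  2.9]
4.06 [-2.2 -0.7  2.1]
5.06 [-1.1 -0.6  2.1]
6.04 [-2.1  0.2  1.4]
6.87 [ 0.1  0.2 -0.2]
8.01 [ 0.4  0.3 -1.2]
9.01 [ 0.1  0.5 -0.5]
t 21.6 [ 0.5915 -0.1731  0.4388] F [ 0.1 -0.6 -0.5] q [-0.64  0.55  1.29  1.57 -0.54  1.42 -0.7 ]
t 22.7 [ 0.4517 -0.3986  0.4395] F [ 0.6  0.3 -0.2] q [-0.22  0.49  1.24  1.61 -0.47  1.39 -0.31]
[0.56129633 0.0005979  0.31562868]
start [ 0.58602601 -0.17609699  0.20367917]
stop [ 0.65399385 -0.16564486  0.21851922]
```

View pics/top4.png

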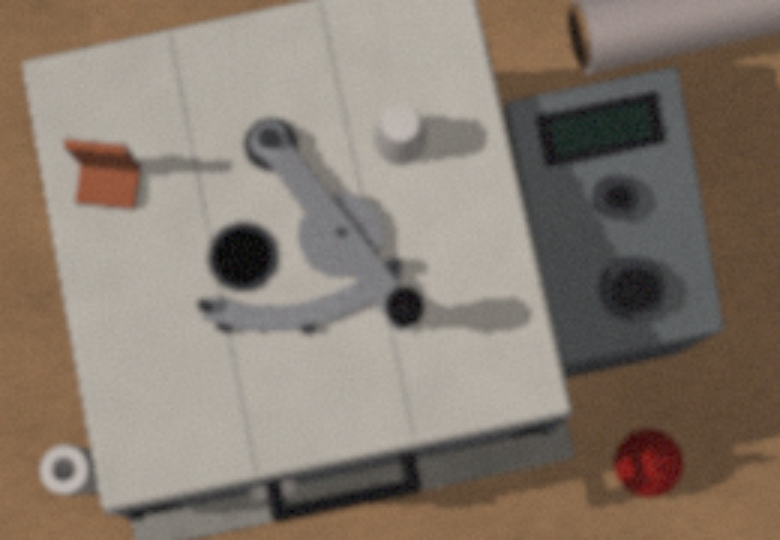

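The spring force lasted over about 6 mm of lift, so the key was fully pressed, and it is back at its original height. The picture shows the grip still at (404,306), fully open, and every loose thing where it was.

```bash
python3 -c "
from h import *
print(job.job_done())"
```

```text
the job is handed in; nothing more can be done
None
```

The job is handed in: the vent lever stayed at its fully open notch (measured about 0.87 rad), then the start key was pressed its full travel and sprang back, with the stop key and all the loose things left untouched.

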